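# Put the shoe creams back with their own brushes

### The arm

A 6-joint arm with a two-finger parallel gripper is mounted at the origin on the work surface. World frame = base frame: x ahead of the robot, y to its left, z up, the work surface at z = 0. Lengths are in m, angles in rad, forces in N, time in s.
With the tool pointing down it reaches from about 0.4 to 0.825 m from the base axis. Payload 7 kg.
Tool frame: the origin (TCP) lies at the very end of the fingers, on their centre line; the grasp point (between the pads) lies arm.grip_point_offset behind it (arm.grip_point_offset is the distance from the TCP to the grasp point, in m); z points along the fingers, y is the line along which they close (so a half turn about z gives the same grasp; the last joint's range is limited). The gripper opens to 88 mm and grips with 3 to 60 N. Pads are 19 mm wide; open, the fingers measure 130 mm over their backs; the gripper's body (78 mm by 193 mm) begins 47 mm behind the grasp point.
Start: joints at [1.445, 0.359, 0.012, 0, -1.224, -0.288], TCP at [0.271, 0.618, 0.227] pointing down, gripper open.
Joint ranges: [-3.07, 3.07], [-1.43, 2.12], [-1.02, 1.25], [-3.03, 1.67], [-3.05, -0], [-3.03, 3.03]. Speed limits (rad/s): [2.39, 2.39, 3.01, 3.14, 3.14, 3.14].

### API

Orientations are given as [roll, pitch, yaw] about the fixed x, y, z axes, in that order (R = Rz(yaw) Ry(pitch) Rx(roll)).
In Python, from station import arm gives the robot as it stands.
- The arm moves only by the shell command python3 -m crank 'ROWS' [OPENING] [FORCE]. ROWS is JSON, a list of rows, each an object of numbers: "dx", "dy", "dz": the shift along the tool's x, y, z in cm; "wx", "wy", "wz": the turn, a rotation vector about the tool's x, y, z in degrees. A call has exactly 10 rows; each row is the pose to reach, as a shift and turn from the pose commanded when the call began, along the tool's axes at that moment; what a row does not reach only later rows make up. A row lasts 1/8 s, in which the tool goes at most 62.5 mm and 10.7 degrees, less where a joint would pass 70% of its speed; a pose out of reach is approached as far as the arm can. A call with a gripper value outside its range is refused whole. OPENING is the finger opening in cm, from 0 to 8.76, set as the call begins (- or left out, the last holds). The fingers move at their own pace and stop on an object; FORCE is the grip in N (left out, the last holds). Time passes only in rows, so rows that repeat a pose let the fingers close, or fill a call up. It gives the time, the measured TCP pose, the force, the opening and the grip force at its end, in the units of the state.
- arm.get_state(): the state, without advancing time (a new reading comes with each control period).
- arm.grab_frame(name): name is "scene" or "top" or "wrist"; returns the picture (420x560x3 uint8, red, green, blue); there is no depth.
- arm.calibration(name): a dict with "fx", "fy", "cx", "cy" (pixels), "world_from_camera" (4x4, takes a point from camera to world coordinates). Camera axes: x right, y down, z forward; pixel columns grow to the right and rows downward; lengths in m; the calibration is good to about 2 mm. The wrist camera is an equidistant fisheye: a pixel r from the principal point sees the ray r / f radians off the axis. A picture is of the moment at which its call begins: read the wrist's pose just before it. calibration takes no time and is no camera call; for the wrist camera it gives the pose at the moment of the call.
- arm.job_done(): hands the job in; it is judged then, once.
Trained networks look in the newest picture that a camera, given by its name, has taken for a name from the list of things; names that differ only in an ending like _2 or _b are one class to them, and where a whole thing is asked for, a point or a joint stands for the part that bears it (a point fixed in the world has none). Each returns a list of dicts, best first, with "confidence" (0 to 1); they miss things now and then, are a little off and sometimes report something else, mostly with a low value. They report only what shows in the picture. A call takes as long as a camera call. They do not tell look-alikes from the thing itself.
- arm.find_in(camera, query): "centre" ([x, y, z] in m, in world coordinates, good to about 4 mm: the middle of the surface that is visible of it).
- arm.masks_of(camera, query): "pixels" (420x560 bool, what is visible of it).
- arm.mark_of(camera, query): "centre" ([x, y, z] in m, in world coordinates, good to about 4 mm: a listed point, or the origin of a listed thing).
The state is a dict: "t": time; "q": joint angles; "qd": joint speeds; "joint_efforts": joint torques, N m; "eef_pos": TCP position; "ee_rot": TCP orientation; "force": force on the tool from outside, world axes, zero at the start; "moment": the same for the moment, N m; "width": finger opening in m; "gripper_force": force on a finger pad.
Only numpy, scipy, OpenCV 4.12 (cv2) and the standard library are available. Lean on these libraries where they do the work, as an engineer would, in place of code of your own. Each camera call takes 0.05 s, during which the arm holds its last target. There are 200 camera calls.

### The job

The four jars of shoe cream are all standing in the wrong trays. Swap them round so that each jar stands in the jar bay of the tray whose brush has the colour of its cream; the empty cork mat is there to park a jar on. Keep the jars upright and leave the watch stand undisturbed.

Things in the scene. Friction and masses are not known exactly. Their poses are not given: they have to be found in the camera images.
- jar_black: Loose closed glass jar of black shoe cream with a black screw lid (the whole lid shows black from above): upright cylinder 48 mm in diameter, 54 mm high, about 120 g; can be gripped across its diameter from above anywhere round it. Origin: centre of its underside, z up.
- jar_white: Loose closed glass jar of white shoe cream with a white screw lid (the whole lid shows white from above): upright cylinder 48 mm in diameter, 54 mm high, about 120 g; can be gripped across its diameter from above anywhere round it. Origin: centre of its underside, z up.
- jar_blue: Loose closed glass jar of blue shoe cream with a blue screw lid (the whole lid shows blue from above): upright cylinder 48 mm in diameter, 54 mm high, about 120 g; can be gripped across its diameter from above anywhere round it. Origin: centre of its underside, z up.
- jar_brown: Loose closed glass jar of red-brown shoe cream with a red-brown screw lid (the whole lid shows red-brown from above): upright cylinder 48 mm in diameter, 54 mm high, about 120 g; can be gripped across its diameter from above anywhere round it. Origin: centre of its underside, z up.
- tray_black: Fixed grey tray with a black-bristled shoe brush fixed in it, bristles up: home of the black jar. Origin: under the middle of its jar bay (68 x 68 mm inside, one jar; floor 4 mm, wall tops 12 mm above origin); x runs along the tray to the brush (98 x 42 mm, top 35 mm above origin, centred at x = 92 mm), z up. Tray: x -37 to 150 mm, y +-37 mm, on the shelf (12 mm above z = 0).
- tray_white: Fixed grey tray with a white-bristled shoe brush fixed in it, bristles up: home of the white jar. Origin: under the middle of its jar bay (68 x 68 mm inside, one jar; floor 4 mm, wall tops 12 mm above origin); x runs along the tray to the brush (98 x 42 mm, top 35 mm above origin, centred at x = 92 mm), z up. Tray: x -37 to 150 mm, y +-37 mm, on the shelf (12 mm above z = 0).
- tray_blue: Fixed grey tray with a blue-bristled shoe brush fixed in it, bristles up: home of the blue jar. Origin: under the middle of its jar bay (68 x 68 mm inside, one jar; floor 4 mm, wall tops 12 mm above origin); x runs along the tray to the brush (98 x 42 mm, top 35 mm above origin, centred at x = 92 mm), z up. Tray: x -37 to 150 mm, y +-37 mm, on the shelf (12 mm above z = 0).
- tray_brown: Fixed grey tray with a red-brown-bristled shoe brush fixed in it, bristles up: home of the red-brown jar. Origin: under the middle of its jar bay (68 x 68 mm inside, one jar; floor 4 mm, wall tops 12 mm above origin); x runs along the tray to the brush (98 x 42 mm, top 35 mm above origin, centred at x = 92 mm), z up. Tray: x -37 to 150 mm, y +-37 mm, on the shelf (12 mm above z = 0).
- cork_mat: Fixed round dark-brown cork mat, 96 mm in diameter, 4 mm thick, lying flat on the slatted shelf among the trays in the same row, with nothing on it at the start: room to stand one jar for the time being. Origin: centre of its underside, z up (its top is 4 mm above the origin).
- watch_stand: Clear acrylic watch stand with a steel wrist watch on its round bar, loose, standing behind the trays (farther from the robot): base 70 x 90 mm, about 105 mm high, 300 g. Not part of the job. Origin: centre of its underside, z up.
Things that resemble listed ones, but are neither listed nor needed, are in the scene too. There is more than one size of the jar_white; the job needs the smaller. There is more than one size of the jar_blue; the job needs the smaller.

How it is judged:
By the outcome, as a careful person would: the job done as asked, in the order asked, and still so for the second after the job is handed in, with the robot touching nothing.
It also fails if it takes over 128 s, if anything falls off the work surface, if the arm or the gripper's body presses on something with over 40 N, if the wrist force passes 120 N, or if a joint passes its speed limit or range.

## Working session

There is one attempt and no reset: what is moved stays moved. The work goes in short steps, Python scripts to look and compute and a shell command to move; the robot and the scene stay as the last step left them, time stands still between calls to the robot, and variables do not carry over. Pictures are saved under pics/ and viewed, at most 14 in all, crops included, and the job is handed in when it is done.

```bash
ls; mkdir -p pics; python3 - <<'E'
from station import arm
import cv2,numpy as np
print(arm.grip_point_offset)
for c in ("top","scene"):
    f=arm.grab_frame(c); cv2.imwrite(f"pics/{c}0.png",f[:,:,::-1])
    print(c,{k:(np.round(v,3).tolist()) for k,v in arm.calibration(c).items()})
    if c=="top":
        for n in ["jar_black","jar_white","jar_blue","jar_brown","tray_black","tray_white","tray_blue","tray_brown","cork_mat","watch_stand"]:
            for d in arm.mark_of("top",n): print(n,np.round(d["centre"],3),round(d["confidence"],2))
s=arm.get_state();print(s)
E
```

```text
pics
0.0188
top {'fx': 386.59, 'fy': 386.59, 'cx': 277.877, 'cy': 207.277, 'world_from_camera': [[-0.015, -0.988, 0.157, 0.322], [-1.0, 0.017, 0.01, -0.016], [-0.012, -0.157, -0.988, 1.007], [0.0, 0.0, 0.0, 1.0]]}
jar_black [0.506 0.159 0.016] 0.6
jar_white [0.185 0.32  0.004] 0.66
jar_white [0.489 0.321 0.017] 0.63
jar_blue [ 0.486 -0.331  0.015] 0.89
jar_blue [ 0.164 -0.3    0.   ] 0.79
jar_blue [0.49  0.321 0.014] 0.21
jar_brown [0.5   0.004 0.017] 0.87
tray_black [ 0.488 -0.332  0.016] 0.95
tray_black [0.489 0.317 0.02 ] 0.55
tray_white [0.504 0.004 0.012] 0.78
tray_blue [0.504 0.155 0.01 ] 0.89
cork_mat [ 0.476 -0.172  0.015] 0.58
watch_stand [ 0.769 -0.199  0.01 ] 0.87
watch_stand [0.503 0.158 0.015] 0.48
scene {'fx': 539.525, 'fy': 539.525, 'cx': 278.979, 'cy': 200.204, 'world_from_camera': [[0.584, 0.701, -0.41, 1.055], [0.812, -0.5, 0.301, -0.432], [0.006, -0.509, -0.861, 1.29], [0.0, 0.0, 0.0, 1.0]]}
{'t': 0.6, 'q': array([ 1.44512686e+00,  3.58592532e-01,  1.19146691e-02, -4.18190617e-05,
       -1.22405649e+00, -2.88118927e-01]), 'qd': array([-1.66247723e-03, -4.88208017e-04,  1.13964355e-03, -1.49024121e-03,
        3.74677691e-05,  3.69803043e-05]), 'joint_efforts': array([ 5.00711267e-04, -5.81987858e+01,  2.93179178e+01,  6.99986503e+00,
        1.23795471e-02, -2.89105606e-05]), 'eef_pos': array([0.27138896, 0.61803333, 0.22656493]), 'ee_rot': array([-3.14154441e+00,  5.53187188e-05, -4.13802601e-01]), 'force': array([-0.28710296,  0.34772336,  0.07088835]), 'moment': array([0.043974  , 0.04935918, 0.02911933]), 'gripper_force': 0.0, 'width': 0.08765430733027797}
```

View pics/top0.png

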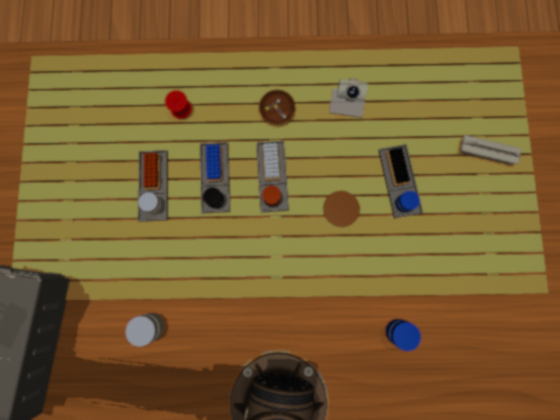

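View pics/scene0.png

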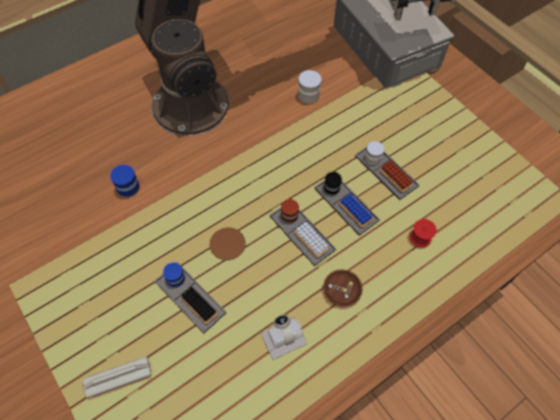

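The top view shows these trays and jars:
- Brown-brush tray (150,172) holds the white jar (150,203).
- Blue-brush tray (213,163) holds the black jar (214,198).
- White-brush tray (271,160) holds the brown jar (272,195).
- Black-brush tray (398,165) holds the blue jar (408,202).
- The cork mat (341,208) is empty, and the watch stand is at (349,97).

White candidates are (150,203) and (143,330); blue candidates are (408,202) and (405,335). The ones at rows 330–335 stand on the table off the shelf and look bigger. The ones in the trays fit the description. I'll measure more precisely and make a crop to confirm this.

```bash
python3 - <<'E'
from station import arm
import cv2,numpy as np
from collections import defaultdict
acc=defaultdict(list)
names=["jar_black","jar_white","jar_blue","jar_brown","tray_black","tray_white","tray_blue","tray_brown","cork_mat"]
for c in ("top","scene"):
  for k in range(2):
    f=arm.grab_frame(c)
    for n in names:
      for d in arm.mark_of(c,n):
        if d["confidence"]>.4 : acc[n,c].append(np.r_[d["centre"],d["confidence"]])
for k,v in acc.items(): print(k,[np.round(p,3).tolist() for p in v])
f=arm.grab_frame("top")[:,:,::-1]
a=cv2.resize(f[130:350,110:240],None,fx=2.6,fy=2.6,interpolation=3); b=cv2.resize(f[130:350,330:460],None,fx=2.6,fy=2.6,interpolation=3)
cv2.imwrite("pics/crop.png",np.hstack([a,b]))
# lid positions and brush centroids from colour
K=arm.calibration("top");T=np.array(K["world_from_camera"])
def pt(u,v,z):
    d=T[:3,:3]@[(u-K["cx"])/K["fx"],(v-K["cy"])/K["fy"],1]; return T[:3,3]+d*(z-T[2,3])/d[2]
for n in names[:8]:
  z=.047 if 'tray' in n else .07
  for m in arm.masks_of("top",n):
    ys,xs=np.nonzero(m["pixels"]); r=cv2.minAreaRect(np.c_[xs,ys].astype(np.float32))
    if 'tray' in n:
      P=[np.round(pt(*p,.024)[:2],3).tolist() for p in cv2.boxPoints(r)]
      print(n,round(m["confidence"],2),P)
    else: print(n,round(m["confidence"],2),len(xs),np.round(pt(xs.mean(),ys.mean(),.055),3))
E
```

```text
('jar_black', 'top') [[0.505, 0.16, 0.014, 0.84], [0.506, 0.159, 0.017, 0.7]]
('jar_white', 'top') [[0.488, 0.322, 0.018, 0.92], [0.18, 0.321, 0.0, 0.87], [0.489, 0.317, 0.016, 0.81], [0.183, 0.32, 0.0, 0.76]]
('jar_blue', 'top') [[0.165, -0.299, 0.003, 0.77], [0.505, 0.158, 0.015, 0.67], [0.484, -0.329, 0.016, 0.59], [0.164, -0.297, 0.001, 0.91], [0.501, 0.005, 0.016, 0.68], [0.474, -0.173, 0.012, 0.61], [0.482, -0.334, 0.019, 0.58]]
('jar_brown', 'top') [[0.5, 0.008, 0.013, 0.88], [0.502, 0.006, 0.017, 0.66]]
('tray_black', 'top') [[0.488, -0.334, 0.015, 0.6], [0.489, -0.333, 0.013, 0.78]]
('tray_white', 'top') [[0.506, 0.004, 0.013, 0.98], [0.506, 0.005, 0.012, 0.68]]
('tray_blue', 'top') [[0.51, 0.157, 0.009, 0.61], [0.506, 0.158, 0.01, 0.94]]
('tray_brown', 'top') [[0.49, 0.319, 0.016, 0.68], [0.49, 0.32, 0.012, 0.73]]
('cork_mat', 'top') [[0.472, -0.175, 0.012, 0.96], [0.474, -0.172, 0.019, 0.97]]
('jar_black', 'scene') [[0.502, 0.153, 0.014, 0.82], [0.5, 0.151, 0.015, 0.59]]
('jar_white', 'scene') [[0.184, 0.322, -0.0, 0.81], [0.493, 0.312, 0.017, 0.57], [0.18, 0.32, 0.004, 0.
[... 903 characters left out ...]
 0.009 0.055]
jar_blue 0.87 821 [ 0.164 -0.296  0.055]
jar_blue 0.6 423 [ 0.483 -0.327  0.055]
jar_blue 0.16 1605 [0.564 0.153 0.055]
jar_brown 0.82 321 [0.503 0.01  0.055]
jar_brown 0.28 1619 [0.562 0.008 0.055]
tray_black 0.77 [[0.629, -0.269], [0.646, -0.351], [0.458, -0.378], [0.442, -0.298]]
tray_black 0.21 [[0.655, 0.202], [0.656, 0.126], [0.467, 0.119], [0.466, 0.193]]
tray_white 0.58 [[0.488, 0.364], [0.531, 0.344], [0.501, 0.288], [0.459, 0.308]]
tray_blue 0.9 [[0.655, 0.202], [0.656, 0.125], [0.468, 0.119], [0.467, 0.193]]
tray_brown 0.79 [[0.638, 0.362], [0.636, 0.285], [0.447, 0.279], [0.448, 0.354]]
tray_brown 0.71 [[0.487, 0.363], [0.531, 0.342], [0.501, 0.284], [0.457, 0.304]]
```

View pics/crop.png

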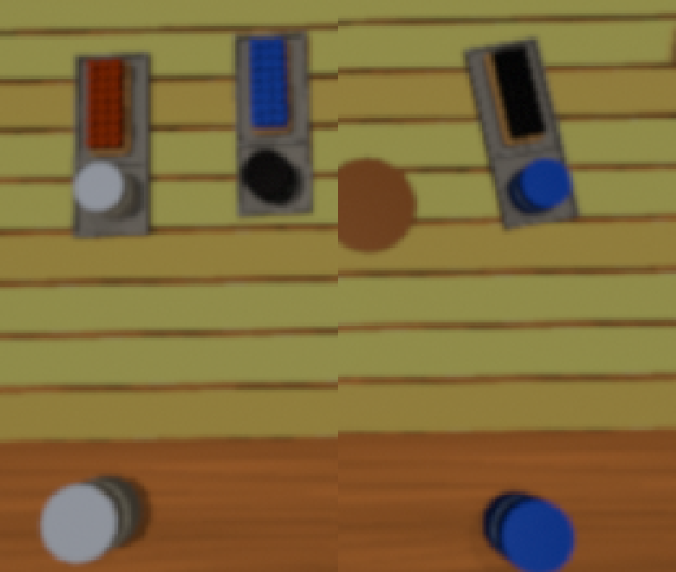

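The small jars stand in the trays: white at crop (100,187) and blue at crop (545,185), with lids about 0.75 of the off-shelf ones. Heights also agree (z≈0.016 in the bays, 0 for the look-alikes). I'll start with white → mat, since it is nearest, and turn the tool to yaw 0 on the way.

```bash
python3 -m crank '[{"dx":4,"dy":2.4,"dz":1,"wz":-3},{"dx":8,"dy":4.7,"dz":2,"wz":-6},{"dx":12,"dy":7,"dz":3,"wz":-9},{"dx":17,"dy":10,"dz":4,"wz":-13},{"dx":22,"dy":13,"dz":6,"wz":-17},{"dx":27,"dy":16,"dz":8,"wz":-21},{"dx":30.5,"dy":17.9,"dz":9.5,"wz":-23.7},{"dx":32.15,"dy":18.86,"dz":10.6,"wz":-23.7},{"dx":32.15,"dy":18.86,"dz":10.6,"wz":-23.7},{"dx":32.15,"dy":18.86,"dz":10.6,"wz":-23.7}]' 8.76 20
```

```text
$[0]: bad value
```

```bash
python3 -m crank '[{"dx":4,"dy":2.4,"dz":1,"wx":0,"wy":0,"wz":-3},{"dx":8,"dy":4.7,"dz":2,"wx":0,"wy":0,"wz":-6},{"dx":12,"dy":7,"dz":3,"wx":0,"wy":0,"wz":-9},{"dx":17,"dy":10,"dz":4,"wx":0,"wy":0,"wz":-13},{"dx":22,"dy":13,"dz":6,"wx":0,"wy":0,"wz":-17},{"dx":27,"dy":16,"dz":8,"wx":0,"wy":0,"wz":-21},{"dx":30.5,"dy":17.9,"dz":9.5,"wx":0,"wy":0,"wz":-23.7},{"dx":32.15,"dy":18.86,"dz":10.6,"wx":0,"wy":0,"wz":-23.7},{"dx":32.15,"dy":18.86,"dz":10.6,"wx":0,"wy":0,"wz":-23.7},{"dx":32.15,"dy":18.86,"dz":10.6,"wx":0,"wy":0,"wz":-23.7}]' 8.76 20
```

```text
t: 4.3
eef_pos: [0.49, 0.317, 0.121]
ee_rot: [-3.141, -0.001, -0.0]
force: [-0.1, -0.5, -0.1]
width: 0.0876
gripper_force: 0.0
```

```bash
python3 - <<'E'
from station import arm
import cv2,numpy as np
f=arm.grab_frame("wrist"); cv2.imwrite("pics/w1.png",f[:,:,::-1])
for n in ("jar_white","tray_brown"):
  for d in arm.mark_of("wrist",n): print(n,np.round(d["centre"],3),d["confidence"])
E
python3 -m crank '[{"dx":0,"dy":0,"dz":2,"wx":0,"wy":0,"wz":0},{"dx":0,"dy":0,"dz":4,"wx":0,"wy":0,"wz":0},{"dx":0,"dy":0,"dz":6,"wx":0,"wy":0,"wz":0},{"dx":0,"dy":0,"dz":7.5,"wx":0,"wy":0,"wz":0},{"dx":0,"dy":0,"dz":8.1,"wx":0,"wy":0,"wz":0},{"dx":0,"dy":0,"dz":8.1,"wx":0,"wy":0,"wz":0},{"dx":0,"dy":0,"dz":8.1,"wx":0,"wy":0,"wz":0},{"dx":0,"dy":0,"dz":8.1,"wx":0,"wy":0,"wz":0},{"dx":0,"dy":0,"dz":8.1,"wx":0,"wy":0,"wz":0},{"dx":0,"dy":0,"dz":8.1,"wx":0,"wy":0,"wz":0}]'
```

```text
jar_white [0.494 0.319 0.014] 0.86
jar_white [0.508 0.004 0.016] 0.31
t: 5.7
eef_pos: [0.49, 0.316, 0.0398]
ee_rot: [-3.141, -0.0, -0.0]
force: [0.1, 0.6, 0.1]
width: 0.0876
gripper_force: 0.0
```

View pics/w1.png

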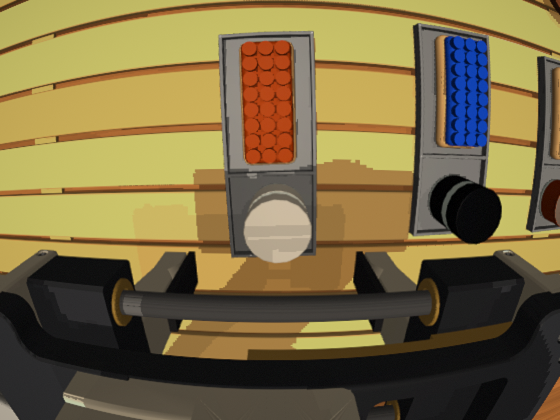

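The wrist view shows the white lid (278,230) centred between the fingers, with the jar in the brown tray. Now I'll grip and lift.

```bash
python3 -m crank '[{"dx":0,"dy":0,"dz":0,"wx":0,"wy":0,"wz":0},{"dx":0,"dy":0,"dz":0,"wx":0,"wy":0,"wz":0},{"dx":0,"dy":0,"dz":0,"wx":0,"wy":0,"wz":0},{"dx":0,"dy":0,"dz":0,"wx":0,"wy":0,"wz":0},{"dx":0,"dy":0,"dz":0,"wx":0,"wy":0,"wz":0},{"dx":0,"dy":0,"dz":0,"wx":0,"wy":0,"wz":0},{"dx":0,"dy":0,"dz":-1,"wx":0,"wy":0,"wz":0},{"dx":0,"dy":0,"dz":-3,"wx":0,"wy":0,"wz":0},{"dx":0,"dy":0,"dz":-6,"wx":0,"wy":0,"wz":0},{"dx":0,"dy":0,"dz":-9,"wx":0,"wy":0,"wz":0}]' 0 20
```

```text
t: 6.95
eef_pos: [0.4898, 0.3159, 0.1309]
ee_rot: [3.141, 0.0, -0.0]
force: [1.1, 0.8, -1.9]
width: 0.048
gripper_force: 20.0
```

```bash
python3 -m crank '[{"dx":0,"dy":3,"dz":-0.3,"wx":0,"wy":0,"wz":0},{"dx":-0.2,"dy":8,"dz":-0.3,"wx":0,"wy":0,"wz":0},{"dx":-0.4,"dy":14,"dz":-0.3,"wx":0,"wy":0,"wz":0},{"dx":-0.6,"dy":20,"dz":-0.3,"wx":0,"wy":0,"wz":0},{"dx":-0.8,"dy":26,"dz":-0.3,"wx":0,"wy":0,"wz":0},{"dx":-1,"dy":32,"dz":-0.3,"wx":0,"wy":0,"wz":0},{"dx":-1.2,"dy":38,"dz":-0.3,"wx":0,"wy":0,"wz":0},{"dx":-1.4,"dy":43.5,"dz":-0.3,"wx":0,"wy":0,"wz":0},{"dx":-1.6,"dy":47.5,"dz":-0.3,"wx":0,"wy":0,"wz":0},{"dx":-1.6,"dy":48.8,"dz":0,"wx":0,"wy":0,"wz":0}]'
python3 -m crank '[{"dx":0,"dy":0,"dz":0,"wx":0,"wy":0,"wz":0},{"dx":0,"dy":0,"dz":2,"wx":0,"wy":0,"wz":0},{"dx":0,"dy":0,"dz":4,"wx":0,"wy":0,"wz":0},{"dx":0,"dy":0,"dz":6,"wx":0,"wy":0,"wz":0},{"dx":0,"dy":0,"dz":7.5,"wx":0,"wy":0,"wz":0},{"dx":0,"dy":0,"dz":8.3,"wx":0,"wy":0,"wz":0},{"dx":0,"dy":0,"dz":8.7,"wx":0,"wy":0,"wz":0},{"dx":0,"dy":0,"dz":8.9,"wx":0,"wy":0,"wz":0},{"dx":0,"dy":0,"dz":8.9,"wx":0,"wy":0,"wz":0},{"dx":0,"dy":0,"dz":8.9,"wx":0,"wy":0,"wz":0}]'
```

```text
t: 8.2
eef_pos: [0.4724, -0.1743, 0.1293]
ee_rot: [-3.141, 0.001, -0.003]
force: [-0.2, -0.2, -2.1]
width: 0.0476
gripper_force: 20.0
t: 9.45
eef_pos: [0.4741, -0.172, 0.0409]
ee_rot: [3.142, -0.001, -0.0]
force: [0.2, 0.5, -1.2]
width: 0.0481
gripper_force: 20.0
```

```bash
python3 -m crank '[{"dx":0,"dy":0,"dz":0.05,"wx":0,"wy":0,"wz":0},{"dx":0,"dy":0,"dz":0.1,"wx":0,"wy":0,"wz":0},{"dx":0,"dy":0,"dz":0.1,"wx":0,"wy":0,"wz":0},{"dx":0,"dy":0,"dz":0.1,"wx":0,"wy":0,"wz":0},{"dx":0,"dy":0,"dz":0.1,"wx":0,"wy":0,"wz":0},{"dx":0,"dy":0,"dz":0.1,"wx":0,"wy":0,"wz":0},{"dx":0,"dy":0,"dz":0.1,"wx":0,"wy":0,"wz":0},{"dx":0,"dy":0,"dz":0.1,"wx":0,"wy":0,"wz":0},{"dx":0,"dy":0,"dz":0.1,"wx":0,"wy":0,"wz":0},{"dx":0,"dy":0,"dz":0.1,"wx":0,"wy":0,"wz":0}]' 4.9; python3 -m crank '[{"dx":0,"dy":0,"dz":0,"wx":0,"wy":0,"wz":0},{"dx":0,"dy":0,"dz":0,"wx":0,"wy":0,"wz":0},{"dx":0,"dy":0,"dz":0,"wx":0,"wy":0,"wz":0},{"dx":0,"dy":0,"dz":0,"wx":0,"wy":0,"wz":0},{"dx":0,"dy":0,"dz":0,"wx":0,"wy":0,"wz":0},{"dx":0,"dy":0,"dz":-1,"wx":0,"wy":0,"wz":0},{"dx":0,"dy":0,"dz":-3,"wx":0,"wy":0,"wz":0},{"dx":0,"dy":0,"dz":-5,"wx":0,"wy":0,"wz":0},{"dx":0,"dy":0,"dz":-7.5,"wx":0,"wy":0,"wz":0},{"dx":0,"dy":0,"dz":-9,"wx":0,"wy":0,"wz":0}]' 8.76
```

```text
t: 10.7
eef_pos: [0.4739, -0.172, 0.0396]
ee_rot: [3.142, 0.0, -0.0]
force: [1.1, 0.5, 0.2]
width: 0.049
gripper_force: 0.0
t: 11.95
eef_pos: [0.4745, -0.172, 0.1314]
ee_rot: [3.142, -0.002, -0.0]
force: [-0.2, 0.3, 0.4]
width: 0.0875
gripper_force: 0.0
```

```bash
python3 -m crank '[{"dx":0.6,"dy":-4,"dz":0,"wx":0,"wy":0,"wz":0},{"dx":1.6,"dy":-10,"dz":0,"wx":0,"wy":0,"wz":0},{"dx":2.5,"dy":-15.5,"dz":0,"wx":0,"wy":0,"wz":0},{"dx":2.8,"dy":-17.9,"dz":0,"wx":0,"wy":0,"wz":0},{"dx":2.8,"dy":-17.9,"dz":1.5,"wx":0,"wy":0,"wz":0},{"dx":2.8,"dy":-17.9,"dz":4,"wx":0,"wy":0,"wz":0},{"dx":2.8,"dy":-17.9,"dz":6.5,"wx":0,"wy":0,"wz":0},{"dx":2.8,"dy":-17.9,"dz":8.3,"wx":0,"wy":0,"wz":0},{"dx":2.8,"dy":-17.9,"dz":9,"wx":0,"wy":0,"wz":0},{"dx":2.8,"dy":-17.9,"dz":9,"wx":0,"wy":0,"wz":0}]'; python3 -m crank '[{"dx":0,"dy":0,"dz":0,"wx":0,"wy":0,"wz":0},{"dx":0,"dy":0,"dz":0,"wx":0,"wy":0,"wz":0},{"dx":0,"dy":0,"dz":0,"wx":0,"wy":0,"wz":0},{"dx":0,"dy":0,"dz":0,"wx":0,"wy":0,"wz":0},{"dx":0,"dy":0,"dz":0,"wx":0,"wy":0,"wz":0},{"dx":0,"dy":0,"dz":0,"wx":0,"wy":0,"wz":0},{"dx":0,"dy":0,"dz":-1,"wx":0,"wy":0,"wz":0},{"dx":0,"dy":0,"dz":-3,"wx":0,"wy":0,"wz":0},{"dx":0,"dy":0,"dz":-6,"wx":0,"wy":0,"wz":0},{"dx":0,"dy":0,"dz":-9,"wx":0,"wy":0,"wz":0}]' 0 20
```

```text
t: 13.2
eef_pos: [0.5015, 0.0064, 0.0392]
ee_rot: [3.141, 0.001, -0.001]
force: [1.0, -0.6, 0.9]
width: 0.0875
gripper_force: 0.0
t: 14.45
eef_pos: [0.5014, 0.0068, 0.1307]
ee_rot: [3.141, 0.001, -0.0]
force: [1.4, -0.1, -1.6]
width: 0.0474
gripper_force: 20.0
```

```bash
python3 - <<'E'
from station import arm
import cv2,numpy as np
f=arm.grab_frame("scene"); cv2.imwrite("pics/s1.png",f[100:330,130:450,::-1].repeat(2,0).repeat(2,1))
for n in ("jar_white","jar_brown"):
  for d in arm.mark_of("scene",n): print(n,np.round(d["centre"],3),d["confidence"])
E
```

```text
jar_white [ 0.476 -0.173  0.013] 0.68
jar_brown [0.504 0.004 0.11 ] 0.79
```

View pics/s1.png

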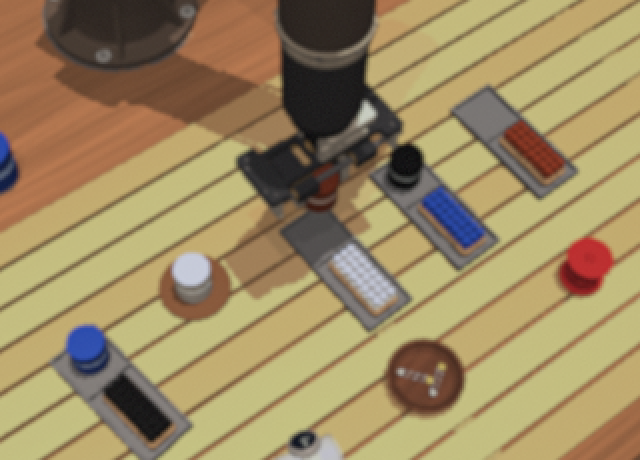

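White stands upright on the mat at (192,275) and the gripper holds brown at (322,188). Next is brown → brown tray.

```bash
python3 -m crank '[{"dx":-0.1,"dy":-3,"dz":-0.2,"wx":0,"wy":0,"wz":0},{"dx":-0.3,"dy":-8,"dz":-0.2,"wx":0,"wy":0,"wz":0},{"dx":-0.5,"dy":-13.5,"dz":-0.2,"wx":0,"wy":0,"wz":0},{"dx":-0.8,"dy":-19,"dz":-0.2,"wx":0,"wy":0,"wz":0},{"dx":-1.1,"dy":-24.5,"dz":-0.2,"wx":0,"wy":0,"wz":0},{"dx":-1.3,"dy":-29,"dz":-0.2,"wx":0,"wy":0,"wz":0},{"dx":-1.3,"dy":-31.4,"dz":0,"wx":0,"wy":0,"wz":0},{"dx":-1.3,"dy":-31.4,"dz":0,"wx":0,"wy":0,"wz":0},{"dx":-1.3,"dy":-31.4,"dz":1.5,"wx":0,"wy":0,"wz":0},{"dx":-1.3,"dy":-31.4,"dz":3.5,"wx":0,"wy":0,"wz":0}]'; python3 -m crank '[{"dx":0,"dy":0,"dz":1,"wx":0,"wy":0,"wz":0},{"dx":0,"dy":0,"dz":2.5,"wx":0,"wy":0,"wz":0},{"dx":0,"dy":0,"dz":4,"wx":0,"wy":0,"wz":0},{"dx":0,"dy":0,"dz":4.8,"wx":0,"wy":0,"wz":0},{"dx":0,"dy":0,"dz":5.2,"wx":0,"wy":0,"wz":0},{"dx":0,"dy":0,"dz":5.4,"wx":0,"wy":0,"wz":0},{"dx":0,"dy":0,"dz":5.5,"wx":0,"wy":0,"wz":0},{"dx":0,"dy":0,"dz":5.5,"wx":0,"wy":0,"wz":0},{"dx":0,"dy":0,"dz":5.5,"wx":0,"wy":0,"wz":0},{"dx":0,"dy":0,"dz":5.5,"wx":0,"wy":0,"wz":0}]'
```

```text
t: 15.85
eef_pos: [0.4889, 0.3197, 0.0936]
ee_rot: [-3.142, 0.0, -0.002]
force: [-0.3, 0.2, -2.2]
width: 0.0477
gripper_force: 20.0
t: 17.1
eef_pos: [0.4891, 0.3212, 0.0398]
ee_rot: [-3.141, -0.0, -0.0]
force: [-0.6, 0.2, 0.3]
width: 0.0475
gripper_force: 20.0
```

```bash
python3 -m crank '[{"dx":0,"dy":0,"dz":0,"wx":0,"wy":0,"wz":0},{"dx":0,"dy":0,"dz":0,"wx":0,"wy":0,"wz":0},{"dx":0,"dy":0,"dz":0,"wx":0,"wy":0,"wz":0},{"dx":0,"dy":0,"dz":0,"wx":0,"wy":0,"wz":0},{"dx":0,"dy":0,"dz":0,"wx":0,"wy":0,"wz":0},{"dx":0,"dy":0,"dz":-0.5,"wx":0,"wy":0,"wz":0},{"dx":0,"dy":0,"dz":-2.5,"wx":0,"wy":0,"wz":0},{"dx":0,"dy":0,"dz":-5,"wx":0,"wy":0,"wz":0},{"dx":0,"dy":0,"dz":-7.5,"wx":0,"wy":0,"wz":0},{"dx":0,"dy":0,"dz":-9,"wx":0,"wy":0,"wz":0}]' 8.76; python3 -m crank '[{"dx":0,"dy":4,"dz":0,"wx":0,"wy":0,"wz":0},{"dx":-0.3,"dy":10,"dz":0,"wx":0,"wy":0,"wz":0},{"dx":-0.5,"dy":16,"dz":0,"wx":0,"wy":0,"wz":0},{"dx":-0.7,"dy":22,"dz":0,"wx":0,"wy":0,"wz":0},{"dx":-0.9,"dy":28,"dz":0,"wx":0,"wy":0,"wz":0},{"dx":-1.1,"dy":34,"dz":0,"wx":0,"wy":0,"wz":0},{"dx":-1.3,"dy":40,"dz":0,"wx":0,"wy":0,"wz":0},{"dx":-1.5,"dy":45.5,"dz":0,"wx":0,"wy":0,"wz":0},{"dx":-1.5,"dy":49.3,"dz":0,"wx":0,"wy":0,"wz":0},{"dx":-1.5,"dy":49.3,"dz":0,"wx":0,"wy":0,"wz":0}]'; python3 -m crank '[{"dx":0,"dy":0,"dz":2,"wx":0,"wy":0,"wz":0},{"dx":0,"dy":0,"dz":4.5,"wx":0,"wy":0,"wz":0},{"dx":0,"dy":0,"dz":7,"wx":0,"wy":0,"wz":0},{"dx":0,"dy":0,"dz":8.5,"wx":0,"wy":0,"wz":0},{"dx":0,"dy":0,"dz":9,"wx":0,"wy":0,"wz":0},{"dx":0,"dy":0,"dz":9,"wx":0,"wy":0,"wz":0},{"dx":0,"dy":0,"dz":9,"wx":0,"wy":0,"wz":0},{"dx":0,"dy":0,"dz":9,"wx":0,"wy":0,"wz":0},{"dx":0,"dy":0,"dz":9,"wx":0,"wy":0,"wz":0},{"dx":0,"dy":0,"dz":9,"wx":0,"wy":0,"wz":0}]'
```

```text
t: 18.35
eef_pos: [0.4893, 0.3214, 0.1312]
ee_rot: [-3.14, -0.001, -0.0]
force: [1.2, -0.2, -0.3]
width: 0.0876
gripper_force: 0.0
t: 19.6
eef_pos: [0.4733, -0.1741, 0.1292]
ee_rot: [3.142, 0.001, -0.004]
force: [0.8, 0.3, 0.2]
width: 0.0876
gripper_force: 0.0
t: 20.85
eef_pos: [0.4739, -0.172, 0.0398]
ee_rot: [-3.142, -0.0, -0.0]
force: [0.6, -0.1, -0.2]
width: 0.0877
gripper_force: 0.0
```

Next I grip white, lift it and carry it to the white tray: from (0.474,−0.172) to (0.507,0.006), so dx 3.3, dy −17.8.

```bash
python3 -m crank '[{"dx":0,"dy":0,"dz":0,"wx":0,"wy":0,"wz":0},{"dx":0,"dy":0,"dz":0,"wx":0,"wy":0,"wz":0},{"dx":0,"dy":0,"dz":0,"wx":0,"wy":0,"wz":0},{"dx":0,"dy":0,"dz":0,"wx":0,"wy":0,"wz":0},{"dx":0,"dy":0,"dz":0,"wx":0,"wy":0,"wz":0},{"dx":0,"dy":0,"dz":0,"wx":0,"wy":0,"wz":0},{"dx":0,"dy":0,"dz":-1,"wx":0,"wy":0,"wz":0},{"dx":0,"dy":0,"dz":-3,"wx":0,"wy":0,"wz":0},{"dx":0,"dy":0,"dz":-5,"wx":0,"wy":0,"wz":0},{"dx":0,"dy":0,"dz":-6,"wx":0,"wy":0,"wz":0}]' 0 20; python3 -m crank '[{"dx":0.5,"dy":-3,"dz":0,"wx":0,"wy":0,"wz":0},{"dx":1.3,"dy":-7,"dz":0,"wx":0,"wy":0,"wz":0},{"dx":2.2,"dy":-12,"dz":0,"wx":0,"wy":0,"wz":0},{"dx":3,"dy":-16,"dz":0,"wx":0,"wy":0,"wz":0},{"dx":3.3,"dy":-17.8,"dz":0,"wx":0,"wy":0,"wz":0},{"dx":3.3,"dy":-17.8,"dz":0,"wx":0,"wy":0,"wz":0},{"dx":3.3,"dy":-17.8,"dz":1,"wx":0,"wy":0,"wz":0},{"dx":3.3,"dy":-17.8,"dz":2.5,"wx":0,"wy":0,"wz":0},{"dx":3.3,"dy":-17.8,"dz":4,"wx":0,"wy":0,"wz":0},{"dx":3.3,"dy":-17.8,"dz":5,"wx":0,"wy":0,"wz":0}]';  python3 -m crank '[{"dx":0,"dy":0,"dz":0.5,"wx":0,"wy":0,"wz":0},{"dx":0,"dy":0,"dz":0.8,"wx":0,"wy":0,"wz":0},{"dx":0,"dy":0,"dz":1,"wx":0,"wy":0,"wz":0},{"dx":0,"dy":0,"dz":1,"wx":0,"wy":0,"wz":0},{"dx":0,"dy":0,"dz":1,"wx":0,"wy":0,"wz":0},{"dx":0,"dy":0,"dz":1,"wx":0,"wy":0,"wz":0},{"dx":0,"dy":0,"dz":1,"wx":0,"wy":0,"wz":0},{"dx":0,"dy":0,"dz":1,"wx":0,"wy":0,"wz":0},{"dx":0,"dy":0,"dz":1,"wx":0,"wy":0,"wz":0},{"dx":0,"dy":0,"dz":1,"wx":0,"wy":0,"wz":0}]'
```

```text
t: 22.1
eef_pos: [0.4744, -0.1719, 0.101]
ee_rot: [-3.142, -0.002, -0.0]
force: [0.4, 0.1, -2.1]
width: 0.0477
gripper_force: 20.0
t: 23.35
eef_pos: [0.5062, 0.0054, 0.048]
ee_rot: [3.141, 0.002, -0.001]
force: [0.5, 0.6, -2.0]
width: 0.0478
gripper_force: 20.0
t: 24.6
eef_pos: [0.5069, 0.006, 0.0396]
ee_rot: [3.142, -0.0, -0.0]
force: [-0.2, 0.1, -2.1]
width: 0.0475
gripper_force: 20.0
```

```bash
python3 -m crank '[{"dx":0,"dy":0,"dz":0.1,"wx":0,"wy":0,"wz":0},{"dx":0,"dy":0,"dz":0.1,"wx":0,"wy":0,"wz":0},{"dx":0,"dy":0,"dz":0.1,"wx":0,"wy":0,"wz":0},{"dx":0,"dy":0,"dz":0.1,"wx":0,"wy":0,"wz":0},{"dx":0,"dy":0,"dz":0.1,"wx":0,"wy":0,"wz":0},{"dx":0,"dy":0,"dz":0.1,"wx":0,"wy":0,"wz":0},{"dx":0,"dy":0,"dz":-2.5,"wx":0,"wy":0,"wz":0},{"dx":0,"dy":0,"dz":-5,"wx":0,"wy":0,"wz":0},{"dx":0,"dy":0,"dz":-7.5,"wx":0,"wy":0,"wz":0},{"dx":0,"dy":0,"dz":-9,"wx":0,"wy":0,"wz":0}]' 8.76; python3 -m crank '[{"dx":0,"dy":-4,"dz":0,"wx":0,"wy":0,"wz":0},{"dx":-0.2,"dy":-9,"dz":0,"wx":0,"wy":0,"wz":0},{"dx":-0.4,"dy":-13.5,"dz":0,"wx":0,"wy":0,"wz":0},{"dx":-0.4,"dy":-15,"dz":0,"wx":0,"wy":0,"wz":0},{"dx":-0.4,"dy":-15,"dz":1.5,"wx":0,"wy":0,"wz":0},{"dx":-0.4,"dy":-15,"dz":4,"wx":0,"wy":0,"wz":0},{"dx":-0.4,"dy":-15,"dz":6.5,"wx":0,"wy":0,"wz":0},{"dx":-0.4,"dy":-15,"dz":8.3,"wx":0,"wy":0,"wz":0},{"dx":-0.4,"dy":-15,"dz":9,"wx":0,"wy":0,"wz":0},{"dx":-0.4,"dy":-15,"dz":9,"wx":0,"wy":0,"wz":0}]'; python3 -m crank '[{"dx":0,"dy":0,"dz":0,"wx":0,"wy":0,"wz":0},{"dx":0,"dy":0,"dz":0,"wx":0,"wy":0,"wz":0},{"dx":0,"dy":0,"dz":0,"wx":0,"wy":0,"wz":0},{"dx":0,"dy":0,"dz":0,"wx":0,"wy":0,"wz":0},{"dx":0,"dy":0,"dz":0,"wx":0,"wy":0,"wz":0},{"dx":0,"dy":0,"dz":0,"wx":0,"wy":0,"wz":0},{"dx":0,"dy":0,"dz":-1,"wx":0,"wy":0,"wz":0},{"dx":0,"dy":0,"dz":-3,"wx":0,"wy":0,"wz":0},{"dx":0,"dy":0,"dz":-6,"wx":0,"wy":0,"wz":0},{"dx":0,"dy":0,"dz":-9,"wx":0,"wy":0,"wz":0}]' 0 20
```

```text
t: 25.85
eef_pos: [0.5073, 0.0062, 0.1308]
ee_rot: [-3.141, -0.001, -0.0]
force: [0.5, 0.2, -0.3]
width: 0.0872
gripper_force: 0.0
t: 27.1
eef_pos: [0.5026, 0.1551, 0.0389]
ee_rot: [3.141, 0.001, -0.001]
force: [-0.1, -0.3, 0.2]
width: 0.0875
gripper_force: 0.0
t: 28.35
eef_pos: [0.5027, 0.1559, 0.1308]
ee_rot: [3.141, 0.0, -0.0]
force: [0.2, 0.3, -1.3]
width: 0.0475
gripper_force: 20.0
```

```bash
python3 - <<'E'
from station import arm
import cv2,numpy as np
f=arm.grab_frame("scene"); cv2.imwrite("pics/s2.png",f[100:330,130:450,::-1].repeat(2,0).repeat(2,1))
for n in ("jar_white","jar_brown","jar_black"):
  for d in arm.mark_of("scene",n): print(n,np.round(d["centre"],3),d["confidence"])
E
```

```text
jar_white [0.181 0.324 0.004] 0.64
jar_white [0.51  0.004 0.015] 0.6
jar_black [0.501 0.151 0.107] 0.63
jar_black [0.492 0.318 0.019] 0.49
```

View pics/s2.png

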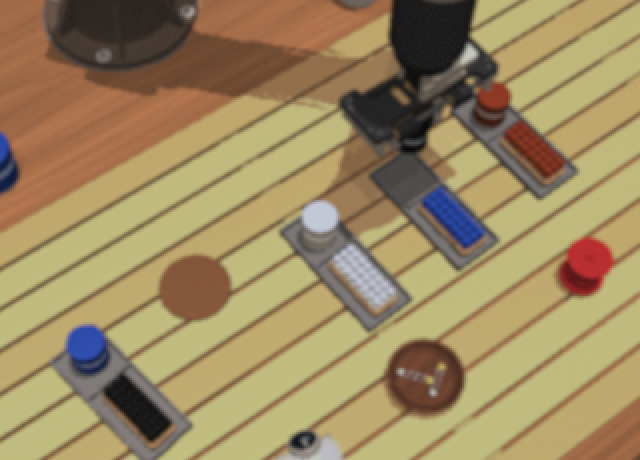

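White (320,225) and brown (492,100) stand in their own bays, and black is in the gripper. Next is black → mat.

```bash
python3 -m crank '[{"dx":-0.2,"dy":3,"dz":-0.2,"wx":0,"wy":0,"wz":0},{"dx":-0.6,"dy":8,"dz":-0.2,"wx":0,"wy":0,"wz":0},{"dx":-1.1,"dy":13.5,"dz":-0.2,"wx":0,"wy":0,"wz":0},{"dx":-1.6,"dy":19,"dz":-0.2,"wx":0,"wy":0,"wz":0},{"dx":-2.1,"dy":25,"dz":-0.2,"wx":0,"wy":0,"wz":0},{"dx":-2.6,"dy":30,"dz":-0.2,"wx":0,"wy":0,"wz":0},{"dx":-2.9,"dy":32.8,"dz":0,"wx":0,"wy":0,"wz":0},{"dx":-2.9,"dy":32.8,"dz":0,"wx":0,"wy":0,"wz":0},{"dx":-2.9,"dy":32.8,"dz":1.5,"wx":0,"wy":0,"wz":0},{"dx":-2.9,"dy":32.8,"dz":3.5,"wx":0,"wy":0,"wz":0}]'; python3 -m crank '[{"dx":0,"dy":0,"dz":1,"wx":0,"wy":0,"wz":0},{"dx":0,"dy":0,"dz":2.5,"wx":0,"wy":0,"wz":0},{"dx":0,"dy":0,"dz":4,"wx":0,"wy":0,"wz":0},{"dx":0,"dy":0,"dz":4.8,"wx":0,"wy":0,"wz":0},{"dx":0,"dy":0,"dz":5.2,"wx":0,"wy":0,"wz":0},{"dx":0,"dy":0,"dz":5.4,"wx":0,"wy":0,"wz":0},{"dx":0,"dy":0,"dz":5.5,"wx":0,"wy":0,"wz":0},{"dx":0,"dy":0,"dz":5.5,"wx":0,"wy":0,"wz":0},{"dx":0,"dy":0,"dz":5.5,"wx":0,"wy":0,"wz":0},{"dx":0,"dy":0,"dz":5.5,"wx":0,"wy":0,"wz":0}]'
```

```text
t: 29.8
eef_pos: [0.4738, -0.1711, 0.0934]
ee_rot: [-3.141, -0.0, 0.001]
force: [-0.4, 0.3, -1.3]
width: 0.0478
gripper_force: 20.0
t: 31.05
eef_pos: [0.474, -0.1719, 0.0397]
ee_rot: [-3.142, -0.0, -0.0]
force: [0.1, -1.0, -0.6]
width: 0.0475
gripper_force: 20.0
```

```bash
python3 -m crank '[{"dx":0,"dy":0,"dz":0,"wx":0,"wy":0,"wz":0},{"dx":0,"dy":0,"dz":0,"wx":0,"wy":0,"wz":0},{"dx":0,"dy":0,"dz":0,"wx":0,"wy":0,"wz":0},{"dx":0,"dy":0,"dz":0,"wx":0,"wy":0,"wz":0},{"dx":0,"dy":0,"dz":0,"wx":0,"wy":0,"wz":0},{"dx":0,"dy":0,"dz":0,"wx":0,"wy":0,"wz":0},{"dx":0,"dy":0,"dz":-2.5,"wx":0,"wy":0,"wz":0},{"dx":0,"dy":0,"dz":-5,"wx":0,"wy":0,"wz":0},{"dx":0,"dy":0,"dz":-7.5,"wx":0,"wy":0,"wz":0},{"dx":0,"dy":0,"dz":-9,"wx":0,"wy":0,"wz":0}]' 8.76; python3 -m crank '[{"dx":0.3,"dy":4,"dz":0,"wx":0,"wy":0,"wz":0},{"dx":0.7,"dy":9.5,"dz":0,"wx":0,"wy":0,"wz":0},{"dx":1.1,"dy":14,"dz":0,"wx":0,"wy":0,"wz":0},{"dx":1.1,"dy":15.9,"dz":0,"wx":0,"wy":0,"wz":0},{"dx":1.1,"dy":15.9,"dz":1.5,"wx":0,"wy":0,"wz":0},{"dx":1.1,"dy":15.9,"dz":4,"wx":0,"wy":0,"wz":0},{"dx":1.1,"dy":15.9,"dz":6.5,"wx":0,"wy":0,"wz":0},{"dx":1.1,"dy":15.9,"dz":8.3,"wx":0,"wy":0,"wz":0},{"dx":1.1,"dy":15.9,"dz":9,"wx":0,"wy":0,"wz":0},{"dx":1.1,"dy":15.9,"dz":9,"wx":0,"wy":0,"wz":0}]'; python3 -m crank '[{"dx":0,"dy":0,"dz":0,"wx":0,"wy":0,"wz":0},{"dx":0,"dy":0,"dz":0,"wx":0,"wy":0,"wz":0},{"dx":0,"dy":0,"dz":0,"wx":0,"wy":0,"wz":0},{"dx":0,"dy":0,"dz":0,"wx":0,"wy":0,"wz":0},{"dx":0,"dy":0,"dz":0,"wx":0,"wy":0,"wz":0},{"dx":0,"dy":0,"dz":0,"wx":0,"wy":0,"wz":0},{"dx":0,"dy":0,"dz":-1,"wx":0,"wy":0,"wz":0},{"dx":0,"dy":0,"dz":-3,"wx":0,"wy":0,"wz":0},{"dx":0,"dy":0,"dz":-6,"wx":0,"wy":0,"wz":0},{"dx":0,"dy":0,"dz":-9,"wx":0,"wy":0,"wz":0}]' 0 20
```

```text
t: 32.3
eef_pos: [0.4743, -0.1719, 0.1308]
ee_rot: [-3.142, -0.001, -0.0]
force: [0.7, -0.8, 0.2]
width: 0.0874
gripper_force: 0.0
t: 33.55
eef_pos: [0.4846, -0.3302, 0.0391]
ee_rot: [-3.141, 0.001, 0.001]
force: [0.3, -0.5, -0.4]
width: 0.0878
gripper_force: 0.0
t: 34.8
eef_pos: [0.4846, -0.3308, 0.1308]
ee_rot: [-3.141, 0.0, -0.0]
force: [-0.1, -0.7, -1.7]
width: 0.0473
gripper_force: 20.0
```

Blue is held. Carry it to the blue tray at (0.507,0.158): dx 2.2, dy −48.9.

```bash
python3 -m crank '[{"dx":0.1,"dy":-3,"dz":-0.3,"wx":0,"wy":0,"wz":0},{"dx":0.3,"dy":-8,"dz":-0.3,"wx":0,"wy":0,"wz":0},{"dx":0.6,"dy":-14,"dz":-0.3,"wx":0,"wy":0,"wz":0},{"dx":0.9,"dy":-20,"dz":-0.3,"wx":0,"wy":0,"wz":0},{"dx":1.2,"dy":-26,"dz":-0.3,"wx":0,"wy":0,"wz":0},{"dx":1.5,"dy":-32,"dz":-0.3,"wx":0,"wy":0,"wz":0},{"dx":1.8,"dy":-38,"dz":-0.3,"wx":0,"wy":0,"wz":0},{"dx":2,"dy":-43.5,"dz":-0.3,"wx":0,"wy":0,"wz":0},{"dx":2.2,"dy":-47.5,"dz":-0.3,"wx":0,"wy":0,"wz":0},{"dx":2.2,"dy":-48.9,"dz":0,"wx":0,"wy":0,"wz":0}]'; python3 -m crank '[{"dx":0,"dy":0,"dz":0,"wx":0,"wy":0,"wz":0},{"dx":0,"dy":0,"dz":2,"wx":0,"wy":0,"wz":0},{"dx":0,"dy":0,"dz":4,"wx":0,"wy":0,"wz":0},{"dx":0,"dy":0,"dz":6,"wx":0,"wy":0,"wz":0},{"dx":0,"dy":0,"dz":7.5,"wx":0,"wy":0,"wz":0},{"dx":0,"dy":0,"dz":8.3,"wx":0,"wy":0,"wz":0},{"dx":0,"dy":0,"dz":8.8,"wx":0,"wy":0,"wz":0},{"dx":0,"dy":0,"dz":9,"wx":0,"wy":0,"wz":0},{"dx":0,"dy":0,"dz":9,"wx":0,"wy":0,"wz":0},{"dx":0,"dy":0,"dz":9,"wx":0,"wy":0,"wz":0}]'
```

```text
t: 36.05
eef_pos: [0.5071, 0.1604, 0.1301]
ee_rot: [-3.141, -0.001, 0.002]
force: [-0.3, 0.0, -0.7]
width: 0.0475
gripper_force: 20.0
t: 37.3
eef_pos: [0.5071, 0.1583, 0.0399]
ee_rot: [-3.141, -0.001, 0.0]
force: [0.9, 0.4, -1.7]
width: 0.0476
gripper_force: 20.0
```

```bash
python3 -m crank '[{"dx":0,"dy":0,"dz":0.1,"wx":0,"wy":0,"wz":0},{"dx":0,"dy":0,"dz":0.1,"wx":0,"wy":0,"wz":0},{"dx":0,"dy":0,"dz":0.1,"wx":0,"wy":0,"wz":0},{"dx":0,"dy":0,"dz":0.1,"wx":0,"wy":0,"wz":0},{"dx":0,"dy":0,"dz":0.1,"wx":0,"wy":0,"wz":0},{"dx":0,"dy":0,"dz":0.1,"wx":0,"wy":0,"wz":0},{"dx":0,"dy":0,"dz":-2.5,"wx":0,"wy":0,"wz":0},{"dx":0,"dy":0,"dz":-5,"wx":0,"wy":0,"wz":0},{"dx":0,"dy":0,"dz":-7.5,"wx":0,"wy":0,"wz":0},{"dx":0,"dy":0,"dz":-9,"wx":0,"wy":0,"wz":0}]' 8.76; python3 -m crank '[{"dx":-0.4,"dy":4,"dz":0,"wx":0,"wy":0,"wz":0},{"dx":-1,"dy":10,"dz":0,"wx":0,"wy":0,"wz":0},{"dx":-1.6,"dy":16,"dz":0,"wx":0,"wy":0,"wz":0},{"dx":-2.2,"dy":22,"dz":0,"wx":0,"wy":0,"wz":0},{"dx":-2.8,"dy":28,"dz":0,"wx":0,"wy":0,"wz":0},{"dx":-3.2,"dy":32,"dz":0,"wx":0,"wy":0,"wz":0},{"dx":-3.3,"dy":33,"dz":0,"wx":0,"wy":0,"wz":0},{"dx":-3.3,"dy":33,"dz":0,"wx":0,"wy":0,"wz":0},{"dx":-3.3,"dy":33,"dz":1.5,"wx":0,"wy":0,"wz":0},{"dx":-3.3,"dy":33,"dz":4,"wx":0,"wy":0,"wz":0}]'; python3 -m crank '[{"dx":0,"dy":0,"dz":2.5,"wx":0,"wy":0,"wz":0},{"dx":0,"dy":0,"dz":4.3,"wx":0,"wy":0,"wz":0},{"dx":0,"dy":0,"dz":5,"wx":0,"wy":0,"wz":0},{"dx":0,"dy":0,"dz":5,"wx":0,"wy":0,"wz":0},{"dx":0,"dy":0,"dz":5,"wx":0,"wy":0,"wz":0},{"dx":0,"dy":0,"dz":5,"wx":0,"wy":0,"wz":0},{"dx":0,"dy":0,"dz":5,"wx":0,"wy":0,"wz":0},{"dx":0,"dy":0,"dz":5,"wx":0,"wy":0,"wz":0},{"dx":0,"dy":0,"dz":5,"wx":0,"wy":0,"wz":0},{"dx":0,"dy":0,"dz":5,"wx":0,"wy":0,"wz":0}]'
```

```text
t: 38.55
eef_pos: [0.5073, 0.1583, 0.1308]
ee_rot: [-3.141, -0.001, -0.0]
force: [0.8, 1.2, -0.2]
width: 0.0876
gripper_force: 0.0
t: 39.8
eef_pos: [0.4746, -0.1708, 0.089]
ee_rot: [-3.141, -0.002, 0.001]
force: [-0.0, 0.2, -0.3]
width: 0.0875
gripper_force: 0.0
t: 41.05
eef_pos: [0.4739, -0.172, 0.0396]
ee_rot: [3.142, -0.0, -0.0]
force: [0.9, -1.0, -0.3]
width: 0.0876
gripper_force: 0.0
```

Black goes from the mat to the black tray at (0.488,−0.334): dx 1.4, dy 16.2.

```bash
python3 -m crank '[{"dx":0,"dy":0,"dz":0,"wx":0,"wy":0,"wz":0},{"dx":0,"dy":0,"dz":0,"wx":0,"wy":0,"wz":0},{"dx":0,"dy":0,"dz":0,"wx":0,"wy":0,"wz":0},{"dx":0,"dy":0,"dz":0,"wx":0,"wy":0,"wz":0},{"dx":0,"dy":0,"dz":0,"wx":0,"wy":0,"wz":0},{"dx":0,"dy":0,"dz":0,"wx":0,"wy":0,"wz":0},{"dx":0,"dy":0,"dz":-1,"wx":0,"wy":0,"wz":0},{"dx":0,"dy":0,"dz":-3,"wx":0,"wy":0,"wz":0},{"dx":0,"dy":0,"dz":-5,"wx":0,"wy":0,"wz":0},{"dx":0,"dy":0,"dz":-6,"wx":0,"wy":0,"wz":0}]' 0 20; python3 -m crank '[{"dx":0.2,"dy":3,"dz":0,"wx":0,"wy":0,"wz":0},{"dx":0.6,"dy":7,"dz":0,"wx":0,"wy":0,"wz":0},{"dx":1,"dy":11.5,"dz":0,"wx":0,"wy":0,"wz":0},{"dx":1.3,"dy":15,"dz":0,"wx":0,"wy":0,"wz":0},{"dx":1.4,"dy":16.2,"dz":0,"wx":0,"wy":0,"wz":0},{"dx":1.4,"dy":16.2,"dz":0,"wx":0,"wy":0,"wz":0},{"dx":1.4,"dy":16.2,"dz":1,"wx":0,"wy":0,"wz":0},{"dx":1.4,"dy":16.2,"dz":2.5,"wx":0,"wy":0,"wz":0},{"dx":1.4,"dy":16.2,"dz":4,"wx":0,"wy":0,"wz":0},{"dx":1.4,"dy":16.2,"dz":5,"wx":0,"wy":0,"wz":0}]';  python3 -m crank '[{"dx":0,"dy":0,"dz":0.5,"wx":0,"wy":0,"wz":0},{"dx":0,"dy":0,"dz":0.8,"wx":0,"wy":0,"wz":0},{"dx":0,"dy":0,"dz":1,"wx":0,"wy":0,"wz":0},{"dx":0,"dy":0,"dz":1.1,"wx":0,"wy":0,"wz":0},{"dx":0,"dy":0,"dz":1.1,"wx":0,"wy":0,"wz":0},{"dx":0,"dy":0,"dz":1.1,"wx":0,"wy":0,"wz":0},{"dx":0,"dy":0,"dz":1.1,"wx":0,"wy":0,"wz":0},{"dx":0,"dy":0,"dz":1.1,"wx":0,"wy":0,"wz":0},{"dx":0,"dy":0,"dz":1.1,"wx":0,"wy":0,"wz":0},{"dx":0,"dy":0,"dz":1.1,"wx":0,"wy":0,"wz":0}]'
```

```text
t: 42.3
eef_pos: [0.4744, -0.172, 0.1011]
ee_rot: [3.142, -0.002, -0.0]
force: [-0.1, -1.0, -1.3]
width: 0.0472
gripper_force: 20.0
t: 43.55
eef_pos: [0.4873, -0.3334, 0.048]
ee_rot: [-3.141, 0.002, 0.0]
force: [0.4, -0.5, -0.8]
width: 0.0477
gripper_force: 20.0
t: 44.8
eef_pos: [0.4881, -0.3341, 0.0396]
ee_rot: [3.141, -0.001, -0.0]
force: [-1.9, 2.2, 6.4]
width: 0.0477
gripper_force: 20.0
```

```bash
python3 -m crank '[{"dx":0,"dy":0,"dz":0,"wx":0,"wy":0,"wz":0},{"dx":0,"dy":0,"dz":0,"wx":0,"wy":0,"wz":0},{"dx":0,"dy":0,"dz":0,"wx":0,"wy":0,"wz":0},{"dx":0,"dy":0,"dz":0,"wx":0,"wy":0,"wz":0},{"dx":0,"dy":0,"dz":0,"wx":0,"wy":0,"wz":0},{"dx":0,"dy":0,"dz":-0.5,"wx":0,"wy":0,"wz":0},{"dx":0,"dy":0,"dz":-3,"wx":0,"wy":0,"wz":0},{"dx":0,"dy":0,"dz":-6,"wx":0,"wy":0,"wz":0},{"dx":0,"dy":0,"dz":-9,"wx":0,"wy":0,"wz":0},{"dx":0,"dy":0,"dz":-12,"wx":0,"wy":0,"wz":0}]' 8.76; python3 -m crank '[{"dx":0,"dy":-4,"dz":-1,"wx":0,"wy":0,"wz":0},{"dx":0,"dy":-9,"dz":-2,"wx":0,"wy":0,"wz":0},{"dx":0,"dy":-14,"dz":-3,"wx":0,"wy":0,"wz":0},{"dx":0,"dy":-16,"dz":-3,"wx":0,"wy":0,"wz":0},{"dx":0,"dy":-16,"dz":-3,"wx":0,"wy":0,"wz":0},{"dx":0,"dy":-16,"dz":-3,"wx":0,"wy":0,"wz":0},{"dx":0,"dy":-16,"dz":-3,"wx":0,"wy":0,"wz":0},{"dx":0,"dy":-16,"dz":-3,"wx":0,"wy":0,"wz":0},{"dx":0,"dy":-16,"dz":-3,"wx":0,"wy":0,"wz":0},{"dx":0,"dy":-16,"dz":-3,"wx":0,"wy":0,"wz":0}]'; python3 - <<'E'
from station import arm
import cv2,numpy as np
for c in ("scene","top"):
  f=arm.grab_frame(c); cv2.imwrite(f"pics/{c}9.png",(f[100:330,130:450] if c=="scene" else f[70:300,120:440])[:,:,::-1].repeat(2,0).repeat(2,1))
E
```

```text
t: 46.05
eef_pos: [0.4878, -0.3339, 0.16]
ee_rot: [3.141, -0.0, -0.0]
force: [0.5, 0.5, 0.4]
width: 0.0879
gripper_force: 0.0
t: 47.3
eef_pos: [0.4878, -0.1742, 0.1885]
ee_rot: [3.142, 0.0, -0.001]
force: [1.4, 0.2, -0.6]
width: 0.0876
gripper_force: 0.0
```

View pics/scene9.png

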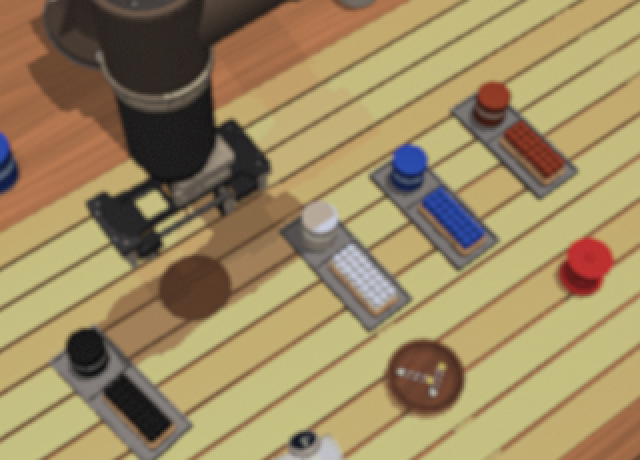

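View pics/top9.png

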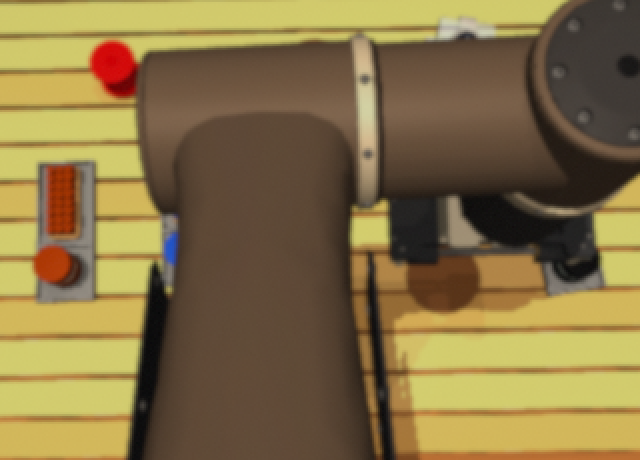

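All four jars stand upright in bays whose brush matches their cream: black (88,350), white (320,225), blue (409,165), brown (492,102). The mat is empty, and the watch stand looks to be where it was. The robot touches nothing, so I'm handing in.

```bash
python3 -c "
from station import arm
print(arm.job_done())"
```

```text
the job is handed in; nothing more can be done
None
```

All four jars now stand upright in the bays matching their brushes, the mat is empty, the watch stand was not touched, and the job was handed in at about 47 s of the 128 s allowed; no verdict came back.

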